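# Rock a vial block into the heating shaker and close the hood

### The job

Load the aluminium block that carries the blue-capped vials into the well of the heating shaker: hook its tongue all the way under the dark steel lip at the front of the well with the other end held up, then press that end down until it snaps past the spring catch and the block sits flat. Then swing the clear hood fully shut over it. Leave the empty block and everything else on the bench where they stand.

Things in the scene. Friction and masses are not known exactly. Their poses are not given: they have to be found in the camera images.
- vial_block: Loose aluminium block, 0.32 kg, with nine blue-capped vials (caps reach 53 mm above the underside) towards its tongue end and a black pad on the other end. Origin: centre of underside; z up, x along it from tongue (-x) to pad end (+x). 82 long over all (x -41 to 41), 46 wide (the grip), 40 high. Seated, its origin is at point well and its axes are parallel to the shaker's.
- block_nose (a point): Middle of the bottom edge of the block's tongue, (-41, 0, 0) mm in the block's frame. The tongue sticks out at the bottom of the -x end: 6 long, 30 wide, 8 high. At the +x end a foot 4 long, 46 wide and 8 high sticks out likewise; above 8 mm the block spans x -35 to 37.
- block_pad (a point): Middle of the flat black pad (23 long, 46 wide) on top of the block's +x end, where to press it down: (26, 0, 40.5) mm in the block's frame.
- shaker: Heating shaker, fixed to the bench, white and grey, with a blue control panel on its front (-x). Origin on the bench under the middle of its well; z up, x to the rear (towards the hood's hinge). Housing x -105 to 155, y -100 to 100 mm; its flat deck is 100 mm above the bench.
- well (a point): Middle of the floor of the rectangular well in the deck: 84 mm above the bench, 16 mm below the deck; axes as the shaker's. The well is 48 wide (y) and 83.5 long at its floor (x -41.75 to 41.75 mm), 2 mm wider and 1.5 mm longer than the block. Its side edges have a lead-in 3 wide and 3 deep, its rear edge one 3 wide and 5 deep.
- well_lip (a point): Middle of the rear edge of the dark steel lip at the front of the well, at deck height: (-37.25, 0, 16) mm from point well. It is 12.5 to 16 mm above the floor and overhangs it by 4.5; the slot under it is 34 wide. The block cannot go in flat: it enters tongue low, tilted about 0.25 rad, and slides on the floor forward (-x) until it stops, else its foot lands on the well's rear edge.
- well_catch (a point): Tip of the spring catch in the middle of the well's rear wall, at (38.75, 0, 9.5) mm from point well: 16 wide, sticking out 3 mm, its top sloping back up to 15 mm above the floor, flat underneath. Let go with the tongue under the lip, the block rests on it, tilted 0.12 to 0.15 rad; 5 to 20 N down on the pad snaps its foot below the catch.
- hood (a joint): Hinge angle of the clear hood, rad: 0 shut, 1.75 to 2.0 at the start (standing open, leaning back). A stiff hinge: the hood stays where it is left; about 0.2 N m turns it.
- hood_hinge (a point): Point on the hood's hinge axis, midway across: 75 mm to the rear of the well's middle, at deck height (100 mm). The axis is parallel to the shaker's y. This frame turns with the hood and is parallel to the shaker's when it is shut.
- hood_tab (a point): Middle of the blue tab (18 long, 40 wide, 12 thick) on the hood's front edge, (-149, 0, 44) mm in the frame of hood_hinge. The hood is an open-bottomed box of 3 mm clear plastic; in that frame it spans x -140 to 0, y -50 to 50, z 1 to 50 mm and clears the vials. Open, its top panel faces the rear and the tab is uppermost, 115 to 140 mm above the deck.
- empty_block: A second block of the same shape and size, with nine empty black holes and no vials. Stays where it is. Origin: centre of the underside.
- amber_bottle: Amber bottle with a blue cap, 60 diameter, 160 high. Origin: centre of the underside.
- solvent_bottle: Clear bottle with a red cap, 68 diameter, 180 high. Origin: centre of the underside.
- jar: Small amber jar, 52 diameter, 55 high. Origin: centre of the underside.
- beaker: Glass beaker, 60 diameter, 70 high. Origin: centre of the underside.
- vial_rack: Blue rack with blue-capped vials, 60 x 100 mm, 43 high. Not the block to be loaded. Origin: centre of the underside.
- marker: White and green marker pen lying on the bench, 135 long (along its y), 16 thick. Origin: on its underside, near the middle.
- spanner: Steel spanner lying on the bench, 140 long along its x. Origin: on its underside.
Mind the look-alikes: they are no part of the job. Of the things that look like the solvent_bottle, the smaller one is meant.

How it is judged:
By the outcome, as a careful person would: the job done as asked, in the order asked, and still so for the second after the job is handed in, with the robot touching nothing.
It also fails if it takes over 59 s, if anything falls off the work surface, if the arm or the gripper's body presses on something with over 40 N, if the wrist force passes 120 N, or if a joint passes its speed limit or range.

### The arm

A 6-joint arm with a two-finger parallel gripper is mounted at the origin on the work surface. World frame = base frame: x ahead of the robot, y to its left, z up, the work surface at z = 0. Lengths are in m, angles in rad, forces in N, time in s.
With the tool pointing down it reaches from about 0.25 to 0.775 m from the base axis. Payload 4 kg.
Tool frame: the origin (TCP) lies midway between the tips of the shut fingers; the grasp point (between the pads) lies 19 mm behind it (robot.hold_point_z is the distance from the TCP to the grasp point, in m); z points along the fingers, y is the line along which they close (so a half turn about z gives the same grasp; the last joint's range is limited). The gripper opens to 94 mm and grips with 3 to 60 N. Pads are 16 mm wide; open, the fingers measure 119 mm over their backs; the gripper's body (75 mm by 177 mm) begins 78 mm behind the grasp point.
Start: joints at [-1.414, 0.087, 1.371, -0, 1.684, -0.103], TCP at [0.141, -0.532, 0.206] pointing down, gripper open.
Joint ranges: [-3.1, 3.1], [-0.76, 2.03], [0.27, 2.55], [-1.08, 4.22], [0.17, 2.65], [-2.57, 2.57]. Speed limits (rad/s): [2.79, 2.79, 3.14, 3.14, 3.14, 3.14].

### API

Orientations are given as [roll, pitch, yaw] about the fixed x, y, z axes, in that order (R = Rz(yaw) Ry(pitch) Rx(roll)).
In Python, from bench import readout, imaging, robot gives the robot as it stands.
- The arm moves only by the tool carry_out, never from a script. Its argument "motion" is text: rows parted by semicolons, each of 7 numbers parted by spaces: the shift along the tool's x, y, z each as a share of 200 mm, from -1 to 1, then the turn, a rotation vector about the tool's x, y, z each as a share of 120 degrees, from -1 to 1, then the opening, from 0 (shut) to 1 (fully open). A call has 1 to 12 rows; each row shifts and turns the commanded pose from where the row before left it, along the tool's axes as they then stand; what a row does not reach is not made up. A row lasts 1/8 s, in which the tool goes at most 62.5 mm and 10.7 degrees, less where a joint would pass 70% of its speed; a pose out of reach is approached as far as the arm can. A call with a number of a shift or a turn outside -1 to 1 is refused whole. A call with a gripper value outside its range is refused whole. The fingers move at their own pace and stop on an object; the grip force is fixed at half the most. Time passes only in rows, so rows that do not move let the fingers close. It gives the time, the measured TCP pose, the force, the opening and the grip force at its end, in the units of the state.
- readout.get_obs(): the state, without advancing time (a new reading comes with each control period).
- imaging.snapshot(name): name is "scene" or "top" or "wrist"; returns a dict with "pixels" (420x560x3 uint8, red, green, blue), "fx", "fy", "cx", "cy" (pixels), "dist_coeffs" ([k1, k2, p1, p2, k3] as OpenCV has them; the pictures are not rectified), "R" (3x3) and "t" (3): a world point X has camera coordinates R X + t. Camera axes: x right, y down, z forward; pixel columns grow to the right and rows downward; lengths in m; the calibration is good to about 2 mm. A picture is of the moment at which its call begins. There is no depth.
- robot.close_job(): hands the job in; it is judged then, once.
The state is a dict: "time": time; "joint_positions": joint angles; "qvel": joint speeds; "joint_torque": joint torques, N m; "tool_pos": TCP position; "ee_rot": TCP orientation; "wrist_force": force on the tool from outside, world axes, zero at the start; "wrist_torque": the same for the moment, N m; "width": finger opening in m; "finger_force": force on a finger pad.
Only numpy, scipy, OpenCV 4.12 (cv2) and the standard library are available. Lean on these libraries where they do the work, as an engineer would, in place of code of your own. Each camera call takes 0.05 s, during which the arm holds its last target. There are 200 camera calls.

## Working session

There is one attempt and no reset: what is moved stays moved. The work goes in short steps, Python scripts to look and compute and a tool call to move; the robot and the scene stay as the last step left them, time stands still between calls to the robot, and variables do not carry over. Pictures are saved under pics/ and viewed, at most 10 in all, crops included, and the job is handed in when it is done.

Besides the shell and the picture viewer there is one more tool, called after ">>>" as a command line: name --argument value ..., lists and objects as JSON in quotes. carry_out: Moves the arm, as the interface text tells. Its arguments: {"type":"object","properties":{"motion":{"type":"string"}},"required":["motion"]}

```bash
mkdir -p pics; cat > look.py <<'E'
import cv2,sys,pickle
from bench import readout,imaging,robot
def snap(n,f):
    s=imaging.snapshot(n); cv2.imwrite(f'pics/{f}.png',s['pixels'][:,:,::-1]); pickle.dump(s,open(f'pics/{f}.pkl','wb')); return s
E
python3 - <<'E'
from look import *
for n in("scene","top"):
    s=snap(n,n+"0"); print(n,s['fx'],s['cx'],s['cy'],s['dist_coeffs'],s['R'],s['t'])
print(readout.get_obs(),robot.hold_point_z)
E
```

```text
scene 417.53703692752345 285.6009331047083 210.05268276774822 [-0.02824948  0.          0.          0.          0.        ] [[ 0.84565011  0.53347601  0.01671029]
 [ 0.31946635 -0.48083155 -0.81654288]
 [-0.4275712   0.69584795 -0.57704289]] [-0.53168371 -0.069562    1.30329023]
top 393.7182349537797 278.7703175067537 209.3522035124565 [-0.06679058  0.          0.          0.          0.        ] [[-0.01487787 -0.99935771  0.03260082]
 [-0.99588639  0.01189589 -0.08982637]
 [ 0.08938086 -0.03380314 -0.99542373]] [0.02155307 0.57188701 1.04950047]
{'time': 0.1, 'joint_positions': array([-1.41411621e+00,  8.78743022e-02,  1.37203484e+00,  5.65194578e-07,
        1.68361745e+00, -1.03096485e-01]), 'qvel': array([ 0.00186404, -0.00010819, -0.00387189, -0.0025965 , -0.00024487,
        0.00033308]), 'joint_torque': array([ 2.66526229e-03, -3.41249371e+01, -3.03302050e+01,  7.20847305e-02,
        3.03969299e-02, -8.84559677e-05]), 'tool_pos': array([ 0.14119836, -0.53107322,  0.20445958]), 'ee_rot': array([-3.13966904e+00, -1.99588317e-04,  2.59776475e-01]), 'wrist_force': array([-0.89901124,  0.04897766,  0.1353083 ]), 'wrist_torque': array([-0.01081891,  0.00353723, -0.00940242]), 'finger_force': 0.0, 'width': 0.09357889898963423} 0.0188
```

View pics/scene0.png

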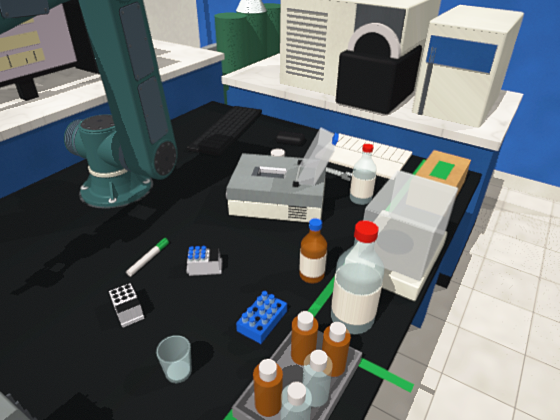

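View pics/top0.png

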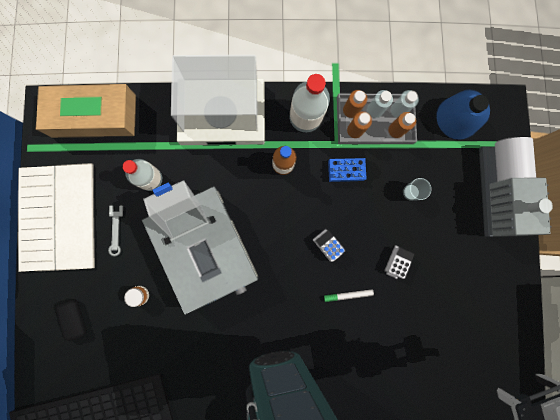

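Scene and top views show the vial block at top (330,246), the shaker at about (200,250) with its hood open towards (160,190), and the empty block at (399,262). I'll zoom in on these.

```bash
python3 - <<'E'
import cv2,numpy as np
t=cv2.imread('pics/top0.png');s=cv2.imread('pics/scene0.png')
def c(i,x,y,w,h,k): return cv2.resize(i[y:y+h,x:x+w],None,fx=k,fy=k,interpolation=cv2.INTER_CUBIC)
cv2.imwrite('pics/z1.png',np.hstack([c(t,130,170,133,150,3),np.vstack([c(t,305,225,50,37,8)[:,:400],c(s,180,240,50,38,8)])[:450*2]  if 0 else np.vstack([c(t,308,225,50,50,4.5),c(s,180,237,50,50,4.5)]) ]))
cv2.imwrite('pics/z2.png',c(s,222,125,130,100,6))
E
```

```text
(no output)
```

View pics/z1.png

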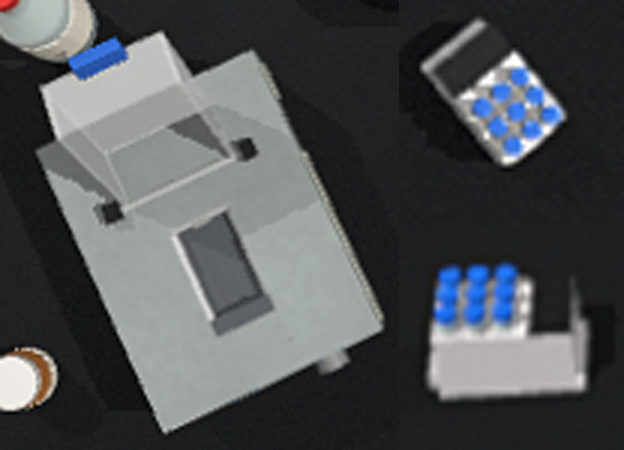

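View pics/z2.png

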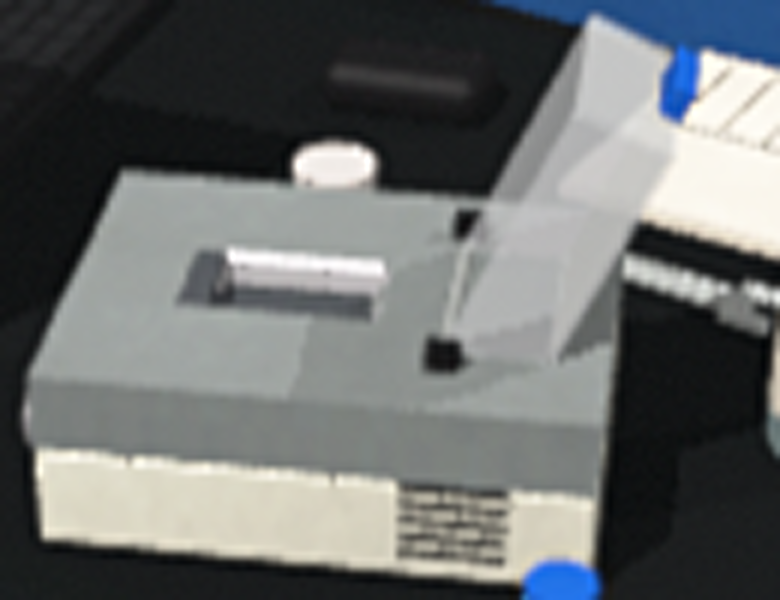

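Zoom of top: deck corners at z1 (38,150), (253,52), (383,325), (166,433), the dark lip at about (240,307) and the block's pad at its upper-left end. Scene: deck corners at z2 (122,172), (30,380), (610,425). I'll fit the coarse poses from these.

```bash
cat >> look.py <<'E'
import numpy as np
from scipy.optimize import least_squares
from scipy.spatial.transform import Rotation as Ro
def proj(s,X):
    K=np.array([[s['fx'],0,s['cx']],[0,s['fy'],s['cy']],[0,0,1]])
    return cv2.projectPoints(np.array(X,float).reshape(-1,1,3),cv2.Rodrigues(np.array(s['R']))[0],np.array(s['t'],float),K,np.array(s['dist_coeffs']))[0][:,0]
def ray(s,uv,z):
    K=np.array([[s['fx'],0,s['cx']],[0,s['fy'],s['cy']],[0,0,1]])
    n=cv2.undistortPoints(np.array(uv,float).reshape(-1,1,2),K,np.array(s['dist_coeffs']))[:,0]
    R=np.array(s['R']);C=-R.T@s['t'];d=np.c_[n,np.ones(len(n))]@R
    return C+d*((z-C[2])/d[:,2])[:,None]
def place(p,L): # p=x,y,yaw  L local mm
    L=np.array(L,float)/1e3
    return Ro.from_euler('z',p[2]).apply(L)+[p[0],p[1],0]
def load(f): return pickle.load(open(f'pics/{f}.pkl','rb'))
def fit(obs,p0,loss='soft_l1'): # obs list of (cam, locals, uv)
    f=lambda p:np.concatenate([(proj(s,place(p,L))-uv).ravel() for s,L,uv in obs])
    r=least_squares(f,p0,loss=loss); return r.x,f(r.x).reshape(-1,2)
E
python3 - <<'E'
from look import *
T,S=load('top0'),load('scene0')
u=lambda a,k,o:(np.array(a,float)+.5)/k-.5+np.array(o)
tl=[[155,100,100],[155,-100,100],[-105,-100,100],[-105,100,100]]
tu=u([[38,150],[253,52],[383,325],[166,433]],3,(130,170))
sl=[[-105,100,100],[-105,-100,100],[155,-100,100]]
su=u([[122,172],[30,380],[610,425]],6,(222,125))
for o in([(T,tl,tu)],[(S,sl,su)],[(T,tl,tu),(S,sl,su)]):
    p,r=fit(o,[.5,.2,.4]);print(p,r.round(1).tolist())
lip=ray(T,u([[240,307]],3,(130,170)),.1);print(lip, place(p,[[-37.25,0,100]]))
b=u([[507,165],[565,117]],4.5,(308,225))-[399/4.5,0]
pad=u([[512,50],[463,93]],4.5,(308,225))-[399/4.5,0]
p,r=fit([(T,[[-35,23,40],[-35,-23,40],[14.5,-23,40.5],[14.5,23,40.5]],np.vstack([b,pad]))],[.45,-.1,2.5]);print(p,r)
p,r=fit([(T,[[-35,-23,40],[-35,23,40],[14.5,23,40.5],[14.5,-23,40.5]],np.vstack([b,pad]))],[.45,-.1,.6]);print(p,r)
# hood tab
th=ray(T,u([[98,58]],3,(130,170)),.22);print('tab',th)
E
```

```text
[0.44466304 0.20645554 0.43327019] [[-0.3, 0.0], [-0.1, -1.1], [0.4, 0.9], [0.0, 0.0]]
[0.44525724 0.20748207 0.44321736] [[-0.0, 0.4], [0.2, -0.2], [-0.2, -0.0]]
[0.44518309 0.20673191 0.43637242] [[-0.5, 0.0], [-0.5, -1.3], [0.4, 0.5], [0.1, -0.1], [0.1, 0.4], [-0.2, -0.2], [-0.6, 0.3]]
[[0.41031797 0.19151681 0.1       ]] [[0.41142376 0.19098802 0.1       ]]
[ 0.47251237 -0.12260167  0.62959842] [[-0.21771454 -0.45464963]
 [ 0.36179458 -0.17600401]
 [ 1.04052647 -0.01592406]
 [-1.56776365  0.75103735]]
[ 0.47178919 -0.1342005  -0.70799992] [[  1.37559525  -0.32076787]
 [-24.72895672  -0.63377559]
 [ -1.35419299   0.02620481]
 [ 22.70536354   1.4026905 ]]
tab [[0.6034482  0.28027461 0.22      ]]
```

```bash
cat >> look.py <<'E'
def tip(p,L,tilt=0,zb=0):
    "tool pose (pos,R) for block frame p=(x,y,yaw), local L mm"
    return place(p,[L])[0]
def rows(cur,curR,pos,R,n,g,dec=3):
    "n equal rows from (cur,curR) to (pos,R), simulated with rounding; returns text"
    cur=np.array(cur,float);out=[]
    full=(curR.inv()*R).as_rotvec();p0=cur.copy();R0=curR
    for i in range(1,n+1):
        tp=p0+(np.array(pos)-p0)*i/n;tR=R0*Ro.from_rotvec(full*i/n)
        a=np.round(curR.inv().apply(tp-cur)/.2,dec);b=np.round((curR.inv()*tR).as_rotvec()/(2*np.pi/3),dec)
        cur=cur+curR.apply(a*.2);curR=curR*Ro.from_rotvec(b*2*np.pi/3)
        out.append(' '.join(f'{v:g}' for v in [*a,*b,g]))
    return '; '.join(out),cur,curR
def now():
    o=readout.get_obs();return o['tool_pos'],Ro.from_euler('xyz',o['ee_rot'])
def down(yaw,tilt=0): return Ro.from_euler('xyz',[np.pi,0,yaw])*Ro.from_rotvec([0,tilt,0])
E
python3 - <<'E'
from look import *
c,R=now()
print(rows(c,R,[.45,-.14,.22],down(.63),10,1)[0])
E
```

```text
0.199 -0.149 -0.007 -0 -0 -0.018 1; 0.205 -0.142 -0.008 -0 -0 -0.017 1; 0.21 -0.134 -0.007 -0 -0 -0.018 1; 0.215 -0.127 -0.008 -0 -0 -0.018 1; 0.219 -0.118 -0.007 -0 -0 -0.017 1; 0.224 -0.11 -0.008 -0.001 -0 -0.018 1; 0.227 -0.102 -0.007 0 -0 -0.018 1; 0.231 -0.093 -0.008 0 -0 -0.017 1; 0.235 -0.085 -0.008 0 -0 -0.018 1; 0.237 -0.076 -0.007 0 -0 -0.018 1
```

>>> carry_out --motion "0.199 -0.149 -0.007 0 0 -0.018 1; 0.205 -0.142 -0.008 0 0 -0.017 1; 0.21 -0.134 -0.007 0 0 -0.018 1; 0.215 -0.127 -0.008 0 0 -0.018 1; 0.219 -0.118 -0.007 0 0 -0.017 1; 0.224 -0.11 -0.008 0 0 -0.018 1; 0.227 -0.102 -0.007 0 0 -0.018 1; 0.231 -0.093 -0.008 0 0 -0.017 1; 0.235 -0.085 -0.008 0 0 -0.018 1; 0.237 -0.076 -0.007 0 0 -0.018 1; 0 0 0 0 0 0 1; 0 0 0 0 0 0 1"

```text
time: 1.6
tool_pos: [0.4495, -0.1406, 0.22]
ee_rot: [-3.141, 0.001, 0.631]
wrist_force: [0.3, 0.1, 0.3]
width: 0.0941
finger_force: 0.0
```

```bash
python3 - <<'E'
from look import *
s=snap('wrist','w1');print(s['fx'],s['R'],s['t'],readout.get_obs()['tool_pos'],readout.get_obs()['ee_rot'])
L=[[x,y,40] for x in(-35,14.5,37) for y in(-23,23)]
print(proj(s,place([.4725,-.1226,.63],L)).round(0).tolist())
im=cv2.imread('pics/w1.png');cv2.imwrite('pics/w1z.png',cv2.resize(im,(800,600),interpolation=cv2.INTER_CUBIC))
E
```

```text
299.02628987947685 [[ 5.88840701e-01 -8.08248882e-01 -6.11076326e-04]
 [-7.74013778e-01 -5.64116487e-01  2.87533058e-01]
 [-2.32742991e-01 -1.68838186e-01 -9.57770519e-01]] [-0.37854687  0.23438132  0.48759772] [ 0.44939143 -0.14109606  0.22013187] [-3.14129305e+00  9.69415145e-04  6.29231706e-01]
[[298.0, 198.0], [261.0, 198.0], [299.0, 158.0], [260.0, 158.0], [299.0, 138.0], [260.0, 138.0]]
```

View pics/w1z.png

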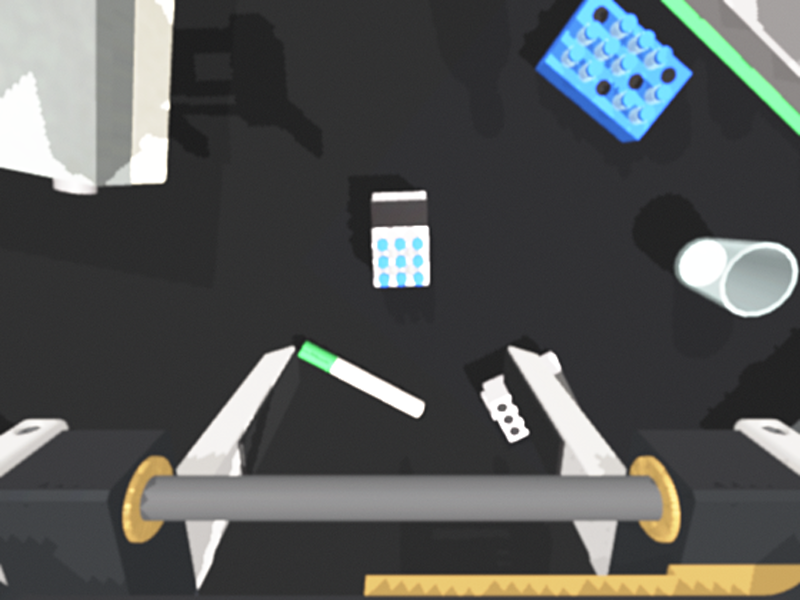

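The wrist view shows the block upright at (400,240) in the 800-wide picture, with its top tongue edge at row 288 and its pad edge at row 226. That is within about 3 px of the prediction. Next I refine with sub-pixel thresholds.

```bash
python3 - <<'E'
from look import *
s=load('w1');g=s['pixels'][120:212,245:320].astype(int)
b=g.sum(2)
for r in range(8,90,4): 
    x=np.arange(75); print(r+120,' '.join(str(v//3) for v in b[r,8:66]))
print('col');
for c in (265,275,285,295): print(c,' '.join(str(v//3) for v in b[:,c-245]))
# cap blobs
p=s['pixels'].astype(int);m=((p[:,:,2]-p[:,:,0])>60).astype(np.uint8);m[:120]=0;m[215:]=0;m[:,:245]=0;m[:,320:]=0
n,_,st,ce=cv2.connectedComponentsWithStats(m);print(st[1:,4],ce[1:].round(1).tolist())
E
```

```text
128 35 35 35 35 35 36 36 34 36 34 35 35 36 34 34 36 34 36 36 35 36 37 36 35 37 35 35 36 36 35 35 35 37 42 46 48 50 51 49 50 50 50 50 51 48 50 50 48 50 48 50 48 50 49 50 49 48 49
132 34 35 36 35 34 36 33 34 32 31 30 30 31 31 29 29 30 29 30 29 29 27 30 30 31 29 28 31 29 32 32 34 34 34 34 33 35 40 41 41 43 53 59 60 52 48 49 48 50 49 50 50 48 51 49 49 49 50
136 35 36 33 36 35 31 51 137 231 255 255 254 254 254 255 255 255 255 255 255 255 255 255 255 255 255 255 255 255 255 255 255 255 255 255 255 254 254 254 254 254 254 255 255 255 163 57 45 48 50 50 51 49 48 49 52 50 50
140 33 36 34 35 36 39 80 146 196 211 206 203 200 197 199 199 192 181 180 181 181 178 178 178 170 156 149 150 151 149 150 148 141 132 129 129 128 128 128 123 118 116 118 119 110 87 57 46 48 48 51 50 50 50 49 51 50 49
144 34 37 34 35 32 39 51 69 74 76 74 75 76 75 75 76 75 76 77 76 76 77 77 78 77 77 78 77 77 79 78 80 79 81 79 79 81 79 80 79 80 80 81 81 80 73 58 50 49 50 49 49 48 50 49 50 51 49
148 35 35 35 35 34 36 47 67 74 75 75 75 74 75 76 75 76 77 75 76 77 76 77 77 77 77 79 76 76 77 76 79 78 78 78 80 79 78 79 78 79 80 79 
[... 3961 characters left out ...]
5 253 252 251 252 252 252 252 253 255 255 255 255 251 244 242 243 241 242 249 254 255 255 255 254 247 242 239 239 238 239 247 254 255 255 255 255 255 255 255 181 66 38 44 45 47 45 46 45 45 45 44
295 49 50 51 49 50 49 50 49 50 50 49 42 59 171 255 255 255 255 255 211 118 77 78 80 81 79 78 80 79 79 79 79 79 81 78 78 72 108 254 255 255 255 255 255 255 255 255 255 239 222 215 216 226 248 255 255 255 255 255 251 232 217 210 210 218 241 255 255 255 255 255 245 220 210 208 209 216 230 238 211 121 47 41 43 44 45 45 43 44 45 46 46
[56 53 49 55 53 48 64 62 58] [[267.3, 170.9], [279.6, 170.6], [291.8, 170.2], [267.9, 183.0], [280.1, 182.7], [292.0, 182.4], [268.4, 196.1], [280.4, 195.5], [292.4, 195.2]]
```

```bash
python3 - <<'E'
from look import *
s=load('w1')
L=[[-35,23,40],[-35,-23,40],[14.5,23,40.5],[14.5,-23,40.5],[37.5,23,40.5],[37.5,-23,40.5]]
uv=np.array([[260.7,201.2],[300.3,199.6],[260,158.5],[299.8,157],[259.5,140.5],[298.8,139.5]])
p,r=fit([(s,L,uv)],[.47,-.12,.63]);print(p,r.round(1).tolist())
c=np.array([[267.3,170.9],[279.6,170.6],[291.8,170.2],[267.9,183],[280.1,182.7],[292,182.4],[268.4,196.1],[280.4,195.5],[292.4,195.2]])
d=ray(s,c,.053);v=d.reshape(3,3,3);e=(v[:,2]-v[:,0]).mean(0);f=(v[0]-v[2]).mean(0);print(np.arctan2(e[1],e[0])+np.pi/2,np.arctan2(f[1],f[0]),d.mean(0))
print(ray(s,uv,.04)[:,:2])
p[2]=.60 if 0 else p[2]
tg=place(p,[[5,0,14]])[0];c,R=now()
t,c1,R1=rows(c,R,[tg[0],tg[1],.09],down(p[2]),3,1);print(tg,t)
print(rows(c1,R1,tg,down(p[2]),3,1)[0])
E
```

```text
[ 0.4711865  -0.12452218  0.65595361] [[1.6, -1.1], [-1.0, -0.4], [0.4, 1.5], [-0.8, 1.9], [0.0, -0.3], [0.1, -0.4]]
0.6605637263041069 0.6619503116588873 [ 0.46183945 -0.13128512  0.053     ]
[[ 0.4271501  -0.12687844]
 [ 0.45774207 -0.16537617]
 [ 0.46971839 -0.09606592]
 [ 0.49904726 -0.13331425]
 [ 0.48650353 -0.08361927]
 [ 0.51451637 -0.12013115]]
[ 0.47514883 -0.12147261  0.014     ] 0.054 -0.001 0.217 -0 0 -0.004 1; 0.054 -0.001 0.217 -0 0 -0.005 1; 0.055 0 0.217 -0 0 -0.004 1
-0 0 0.127 -0 0 0 1; -0 0 0.126 -0 0 0 1; -0 0 0.127 -0 0 0 1
```

>>> carry_out --motion "0.054 -0.001 0.217 0 0 -0.004 1; 0.054 -0.001 0.217 0 0 -0.005 1; 0.055 0 0.217 0 0 -0.004 1; 0 0 0.127 0 0 -0.002 1; 0 0 0.126 0 0 0 1; 0 0 0.127 0 0 0 1; 0 0 0 0 0 0 1; 0 0 0 0 0 0 0; 0 0 0 0 0 0 0; 0 0 0 0 0 0 0; 0 0 0 0 0 0 0; 0 0 0 0 0 0 0"

```text
time: 3.15
tool_pos: [0.4761, -0.1206, 0.0144]
ee_rot: [3.141, -0.0, 0.662]
wrist_force: [0.4, -0.7, -0.1]
width: 0.0472
finger_force: 0.0
```

```bash
python3 - <<'E'
from look import *
c,R=now();o=readout.get_obs();print(o['width'],o['finger_force'])
sh=[.4452,.2067,.437]
a,c1,R1=rows(c,R,[c[0],c[1],.22],down(.66),4,0);print(a)
t=place(sh,[[-110,0,250]])[0];print(t,rows(c1,R1,t,down(sh[2]),6,0)[0])
E
```

```text
0.04719338406481304 0.0
0 0 -0.257 0 -0 0 0; 0 0 -0.257 0 -0 0.001 0; 0 0 -0.257 0 -0 -0 0; 0 0 -0.257 0 -0 0 0
[0.34553721 0.16014544 0.25      ] 0.058 -0.251 -0.025 0 -0 0.018 0; 0.047 -0.254 -0.025 0 -0 0.017 0; 0.039 -0.255 -0.025 0 -0 0.018 0; 0.03 -0.256 -0.025 0 -0 0.018 0; 0.019 -0.257 -0.025 0 -0 0.018 0; 0.01 -0.258 -0.025 0 -0 0.017 0
```

>>> carry_out --motion "0 0 0 0 0 0 0; 0 0 0 0 0 0 0; 0 0 -0.1 0 0 0 0"

```text
time: 3.52
tool_pos: [0.4738, -0.1198, 0.0319]
ee_rot: [-3.137, 0.003, 0.662]
wrist_force: [0.3, -0.0, -3.2]
width: 0.046
finger_force: 30.0
```

>>> carry_out --motion "0 0 -0.28 0 0 0 0; 0 0 -0.28 0 0 0 0; 0 0 -0.28 0 0 0 0; 0 0 -0.1 0 0 0 0; 0.058 -0.251 -0.025 0 0 0.018 0; 0.047 -0.254 -0.025 0 0 0.017 0; 0.039 -0.255 -0.025 0 0 0.018 0; 0.03 -0.256 -0.025 0 0 0.018 0; 0.019 -0.257 -0.025 0 0 0.018 0; 0.01 -0.258 -0.025 0 0 0.017 0; 0 0 0 0 0 0 0; 0 0 0 0 0 0 0"

```text
time: 5.03
tool_pos: [0.3447, 0.1595, 0.2514]
ee_rot: [3.141, 0.001, 0.441]
wrist_force: [-0.1, 0.0, -2.0]
width: 0.0457
finger_force: 30.0
```

```bash
python3 - <<'E'
from look import *
s=snap('wrist','w2');print(now()[0])
im=cv2.imread('pics/w2.png')
sh=[.4452,.2067,.437]
L=[[-37.25,0,100],[41.75,24,84],[41.75,-24,84],[44.75,27,100],[44.75,-27,100],[-105,100,100],[155,-100,100],[155,100,100]]
print(proj(s,place(sh,L)).round(1).tolist())
cv2.imwrite('pics/w2z.png',cv2.resize(im,(800,600),interpolation=cv2.INTER_CUBIC))
E
```

```text
[0.34501081 0.15905609 0.25143119]
[[280.0, 132.2], [257.3, 53.5], [303.2, 53.7], [253.0, 46.6], [307.5, 46.8], [191.8, 193.7], [393.3, -91.4], [167.7, -92.3]]
```

View pics/w2z.png

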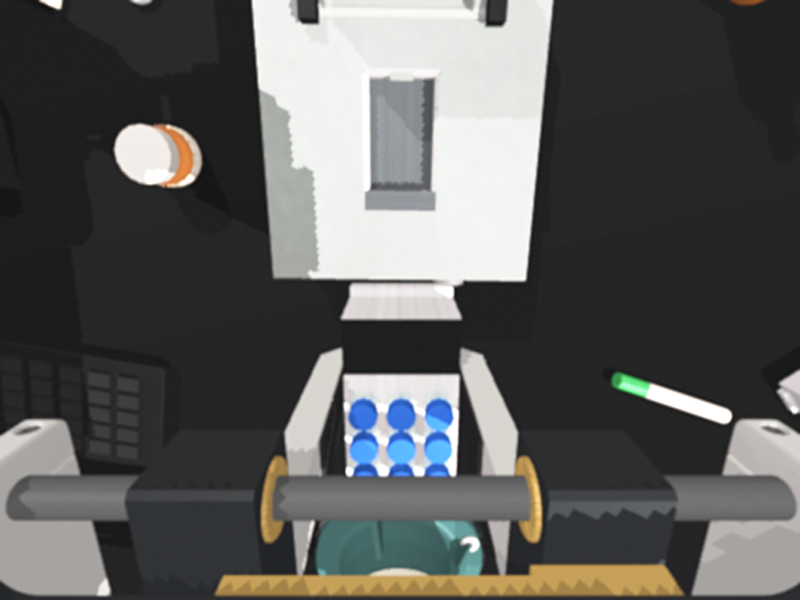

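The wrist view shows the well centred at column 400, its rear edge at row 71, the lip's rear edge at row 191 and the deck front at row 280. The block is held straight. Next I fit the shaker in this view.

```bash
python3 - <<'E'
from look import *
s=load('w2')
L=[[-37.25,25,100],[-37.25,-25,100],[44.75,26,100],[44.75,-26,100],[-105,100,100],[-105,-100,100]]
uv=np.array([[365,191.5],[436,191.5],[364,71],[438,71],[273,279],[527,281]])*.7-.15
p,r=fit([(s,L,uv)],[.445,.207,.437]);print(p,r.round(1).tolist())
b=s['pixels'].astype(int).sum(2)//3
for c in(265,275,280,285,295): print(c,b[44:56,c],b[126:152,c])
for c in(205,230,330,360): print(c,b[188:202,c])
for r in(80,110,142): print(r,b[r,248:266],b[r,296:314])
# pad of held block
tp,R=now(); yaw=R.as_euler('xyz')[2]
print(ray(s,np.array([[343,320],[461,320],[343,373],[460,373]])*.7-.15,tp[2]-.014+.0405), tp)
q=place([tp[0],tp[1],yaw],[[32.5,23,1e3*(tp[2]+.0265)],[32.5,-23,1e3*(tp[2]+.0265)],[9.5,23,1e3*(tp[2]+.0265)],[9.5,-23,1e3*(tp[2]+.0265)]]);print(proj(s,q)/.7,q)
E
```

```text
[0.44333528 0.20558422 0.43359551] [[1.5, 0.3], [-1.6, 0.6], [-0.2, -0.6], [0.3, -0.2], [0.8, 0.2], [-1.1, -0.2]]
265 [236 235 236 240 246 248 249 248 243 230 200 167] [150 129 106  95  96  99 109 133 152 156 153 152 152 152 151 154 153 153
 153 154 172 214 236 240 239 239]
275 [234 234 235 240 245 245 241 235 233 232 232 220] [153 140 117  99  95  95 105 131 150 156 154 152 151 153 153 153 153 155
 151 152 163 204 236 242 242 241]
280 [236 235 235 238 244 246 242 237 233 233 232 224] [152 146 131 111  99  96 101 122 145 155 154 153 151 152 153 154 154 153
 153 150 165 202 235 240 241 241]
285 [234 235 234 238 244 246 242 236 233 232 232 228] [153 134 111 100  97  98 102 122 145 155 156 153 151 151 153 153 155 154
 152 151 164 202 234 241 242 241]
295 [234 234 234 237 245 248 249 248 247 238 217 178] [119 127 120 105  99  98 111 139 157 159 157 154 152 154 154 152 155 157
 155 153 157 191 233 242 243 242]
205 [167 167 165 168 168 160 122  72  44  37  38  39  38  39]
230 [240 240 240 240 242 241 204 121  50  30  32  32  34  33]
330 [243 243 244 244 244 245 245 228 156  70  31  29  31 
[... 263 characters left out ...]
248 174 134 135 136 144 153 159] [113 101  99  97  95 117 175 230 241 243 245 245 245 245 245 245 245 245]
142 [241 241 240 240 241 241 236 199 161 152 153 152 153 153 152 153 153 153] [156 154 155 155 155 155 156 155 182 227 243 244 244 243 244 244 245 245]
[[0.36403961 0.19250358 0.27793119]
 [0.38303503 0.1521068  0.27793119]
 [0.34374915 0.18390456 0.27793119]
 [0.36331802 0.14227569 0.27793119]] [0.34501081 0.15905609 0.25143119]
[[340.51863964 317.13646826]
 [462.34077362 317.18697476]
 [342.84802391 372.60499688]
 [459.86482776 372.63865674]] [[0.36464946 0.19369095 0.27793119]
 [0.38420563 0.15205496 0.27793119]
 [0.34383146 0.18391286 0.27793119]
 [0.36338764 0.14227687 0.27793119]]
```

```bash
cat >> look.py <<'E'
SH=[.4443,.2062,.433]
def tcp(nx,nz,tilt,gx=5.3,gz=14): # nose at well (nx,nz) mm
    c,s=np.cos(tilt),np.sin(tilt);a=gx+41
    return place(SH,[[nx+a*c-gz*s,0,84+nz+a*s+gz*c]])[0]
E
python3 - <<'E'
from look import *
c,R=now();Rt=down(SH[2],.25)
a,c,R=rows(c,R,tcp(-31,50,.25),Rt,5,0);print(a)
a,c,R=rows(c,R,tcp(-31,6,.25),Rt,4,0);print(a,c)
E
```

```text
0.12 -0 0.092 -0 0.024 0.001 0; 0.116 -0.001 0.098 -0 0.024 0 0; 0.111 -0.001 0.104 -0 0.024 0.001 0; 0.105 -0.001 0.11 -0 0.024 0 0; 0.1 -0.001 0.114 -0 0.024 0.001 0
-0.014 0 0.053 -0 0 -0 0; -0.013 0 0.054 -0 0 -0 0; -0.014 0 0.053 -0 0 -0 0; -0.014 0 0.053 -0 0 -0 0 [0.45367882 0.21061105 0.11502661]
```

>>> carry_out --motion "0.12 0 0.092 0 0.024 0.001 0; 0.116 -0.001 0.098 0 0.024 0 0; 0.111 -0.001 0.104 0 0.024 0.001 0; 0.105 -0.001 0.11 0 0.024 0 0; 0.1 -0.001 0.114 0 0.024 0.001 0; -0.014 0 0.053 0 0 0 0; -0.013 0 0.054 0 0 0 0; -0.014 0 0.053 0 0 0 0; 0 0 0 0 0 0 0; 0 0 0 0 0 0 0"

```text
time: 6.32
tool_pos: [0.454, 0.2117, 0.1276]
ee_rot: [-3.141, -0.252, 0.434]
wrist_force: [1.0, 0.4, -3.1]
width: 0.0461
finger_force: 30.0
```

```bash
python3 - <<'E'
from look import *
s=snap('scene','s3');t=snap('top','t3');o=readout.get_obs();print(o['tool_pos'],o['ee_rot'],o['wrist_force'],tcp(-31,17,.25))
d=(o['tool_pos']-place(SH,[[0,0,84]])[0]);print(Ro.from_euler('z',-SH[2]).apply(d)*1e3)
c=lambda i,x,y,w,h,k:cv2.resize(cv2.imread(f'pics/{i}.png')[y:y+h,x:x+w],None,fx=k,fy=k,interpolation=cv2.INTER_CUBIC)
cv2.imwrite('pics/z3.png',np.hstack([c('s3',232,125,80,110,5),c('t3',165,200,80,110,5)]))
E
```

```text
[0.45417758 0.21184515 0.12792639] [-3.14111279 -0.25288633  0.43382687] [ 0.11049165 -1.03561633 -3.22662141] [0.45373746 0.21056253 0.12601958]
[11.33467076  0.97956829 43.92638535]
```

View pics/z3.png

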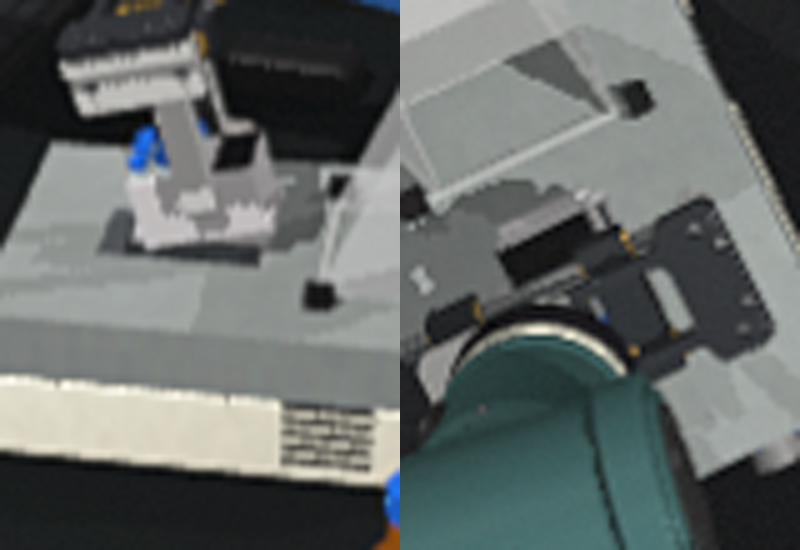

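Scene crop: the block is held tongue-low over the well, with its nose at about (145,245) just behind the lip at (115,235). The tilt direction is right, so I lower it.

>>> carry_out --motion "-0.009 0.003 0.034 0 0 0 0; -0.009 0 0.034 0 0 0 0; -0.001 0 0.005 0 0 0 0; -0.001 0 0.005 0 0 0 0; 0 0 0 0 0 0 0"

```text
time: 7.05
tool_pos: [0.4541, 0.2111, 0.111]
ee_rot: [-3.141, -0.251, 0.433]
wrist_force: [0.2, 0.2, -3.5]
width: 0.0456
finger_force: 30.0
```

>>> carry_out --motion "-0.001 0 0.005 0 0 0 0; -0.001 0 0.005 0 0 0 0; 0 0 0 0 0 0 0"

```text
time: 7.42
tool_pos: [0.4543, 0.2112, 0.1094]
ee_rot: [-3.141, -0.252, 0.434]
wrist_force: [-0.1, -0.3, -0.7]
width: 0.0459
finger_force: 30.0
```

>>> carry_out --motion "-0.015 0 -0.004 0 0 0 0; -0.015 0 -0.004 0 0 0 0; 0 0 0 0 0 0 0"

```text
time: 7.8
tool_pos: [0.4486, 0.2085, 0.1094]
ee_rot: [-3.141, -0.252, 0.433]
wrist_force: [0.6, 0.3, 0.2]
width: 0.0458
finger_force: 30.0
```

>>> carry_out --motion "-0.005 0 -0.001 0 0 0 0; -0.005 0 -0.001 0 0 0 0; 0 0 0 0 0 0 0"

```text
time: 8.18
tool_pos: [0.4471, 0.2078, 0.1094]
ee_rot: [-3.141, -0.253, 0.434]
wrist_force: [2.3, 0.3, 1.0]
width: 0.0457
finger_force: 30.0
```

>>> carry_out --motion "-0.005 0 -0.001 0 0 0 0; -0.005 0 -0.001 0 0 0 0; 0 0 0 0 0 0 0"

```text
time: 8.55
tool_pos: [0.4459, 0.2072, 0.1095]
ee_rot: [-3.141, -0.255, 0.433]
wrist_force: [4.5, 1.7, 0.5]
width: 0.0456
finger_force: 30.0
```

The stop came at nose x≈-39.5, which matches contact with the lip at this tilt. Next I lower the tilt while keeping forward pressure.

>>> carry_out --motion "-0.002 0 0.007 0 -0.017 0 0; -0.002 0 0.007 0 -0.017 0 0; -0.002 0 0.007 0 -0.016 0 0; 0 0 0 0 0 0 0"

```text
time: 9.05
tool_pos: [0.4468, 0.2077, 0.1052]
ee_rot: [-3.141, -0.151, 0.433]
wrist_force: [6.8, 3.5, 0.2]
width: 0.0458
finger_force: 30.0
```

>>> carry_out --motion "-0.002 0 0.004 0 -0.009 0 0; 0 0 0 0 0 0 0; 0 0 0 0 0 0 0.3; 0 0 0 0 0 0 0.7; 0 0 0 0 0 0 0.7; 0 0 0 0 0 0 0.7"

```text
time: 9.8
tool_pos: [0.4434, 0.2063, 0.1027]
ee_rot: [-3.141, -0.125, 0.434]
wrist_force: [-0.7, 0.7, 0.6]
width: 0.0655
finger_force: 0.0
```

```bash
python3 - <<'E'
from look import *
c,R=now();Rt=down(SH[2],.125)
a,c,R=rows(c,R,c-R.apply([0,0,.075]),Rt,3,.7);print(a)
a,c,R=rows(c,R,place(SH,[[27,0,175]])[0],Rt,5,0);print(a)
a,c,R=rows(c,R,place(SH,[[27,0,142]])[0],Rt,2,0);print(a)
a,c,R=rows(c,R,place(SH,[[27,0,122]])[0],Rt,8,0,4);print(a)
E
```

```text
0 0 -0.125 -0 -0 0 0.7; -0 -0 -0.125 -0 -0 0 0.7; -0 -0 -0.125 -0 -0 0 0.7
0.037 0 0.007 -0 -0 0 0; 0.036 0.001 0.007 -0 -0 0 0; 0.037 0 0.006 -0 -0 0 0; 0.036 0.001 0.007 -0 -0 0 0; 0.037 -0 0.007 -0 -0 0 0
-0.01 0 0.082 -0 -0 0 0; -0.011 0 0.081 -0 -0 0 0
-0.0015 0 0.0125 -0.0001 -0 0 0; -0.0015 0 0.0124 -0 -0.0001 0.0001 0; -0.0016 0 0.0125 -0.0001 0 0 0; -0.0015 0 0.0124 -0 -0 0.0001 0; -0.0015 0 0.0125 -0.0001 -0 -0 0; -0.0015 0.0001 0.0125 -0 -0.0001 0 0; -0.0015 -0 0.0124 -0.0001 0 0.0001 0; -0.0016 -0 0.0125 -0 -0 0 0
```

>>> carry_out --motion "0 0 -0.125 0 0 0 0.7; 0 0 -0.125 0 0 0 0.7; 0 0 -0.125 0 0 0 0.7; 0.037 0 0.007 0 0 0 0; 0.036 0.001 0.007 0 0 0 0; 0.037 0 0.006 0 0 0 0; 0.036 0.001 0.007 0 0 0 0; 0.037 0 0.007 0 0 0 0; 0 0 0 0 0 0 0; 0 0 0 0 0 0 0"

```text
time: 11.05
tool_pos: [0.4695, 0.2178, 0.1757]
ee_rot: [-3.141, -0.127, 0.434]
wrist_force: [-0.6, 1.1, 0.5]
width: 0.001
finger_force: 0.0
```

>>> carry_out --motion "-0.01 0 0.082 0 0 0 0; -0.011 0 0.081 0 0 0 0; 0 0 0 0 0 0 0"

```text
time: 11.42
tool_pos: [0.4677, 0.2172, 0.1399]
ee_rot: [-3.14, -0.122, 0.433]
wrist_force: [-0.1, -0.8, -1.3]
width: 0.0007
finger_force: 0.0
```

>>> carry_out --motion "-0.002 0 0.015 0 0 0 0; -0.002 0 0.015 0 0 0 0; -0.001 0 0.01 0 0 0 0; 0 0 0 0 0 0 0"

```text
time: 11.92
tool_pos: [0.4697, 0.2178, 0.135]
ee_rot: [-3.141, -0.128, 0.434]
wrist_force: [0.6, -0.2, 0.6]
width: -0.0
finger_force: 0.0
```

>>> carry_out --motion "-0.001 0 0.01 0 0 0 0; -0.001 0 0.01 0 0 0 0; 0 0 0 0 0 0 0"

```text
time: 12.3
tool_pos: [0.4708, 0.2183, 0.1327]
ee_rot: [-3.141, -0.132, 0.434]
wrist_force: [0.6, -0.5, 0.0]
width: 0.0002
finger_force: 0.0
```

```bash
python3 - <<'E'
from look import *
s=snap('scene','s4');o=readout.get_obs();print(o)
c=lambda i,x,y,w,h,k:cv2.resize(cv2.imread(f'pics/{i}.png')[y:y+h,x:x+w],None,fx=k,fy=k,interpolation=cv2.INTER_CUBIC)
cv2.imwrite('pics/z4.png',c('s4',215,80,150,120,5))
E
```

```text
{'time': 12.35, 'joint_positions': array([ 0.31394332, -0.05720925,  1.66927313,  0.01611989,  1.40049058,
        1.44937851]), 'qvel': array([ 1.29504056e-03,  9.42844049e-03,  2.15123160e-02, -3.90964191e-03,
        4.82860561e-03, -1.74531847e-05]), 'joint_torque': array([ 5.71728830e-03, -2.78067309e+01, -3.02730596e+01,  9.40226368e-02,
       -6.04338069e-01,  2.11264603e-03]), 'tool_pos': array([0.47031455, 0.2180672 , 0.1319565 ]), 'ee_rot': array([-3.14118539, -0.13002798,  0.43362895]), 'wrist_force': array([-0.02167171, -0.20535736,  0.29609181]), 'wrist_torque': array([0.02793972, 0.03062234, 0.00437832]), 'finger_force': 0.0, 'width': 0.000693502879180313}
```

View pics/z4.png

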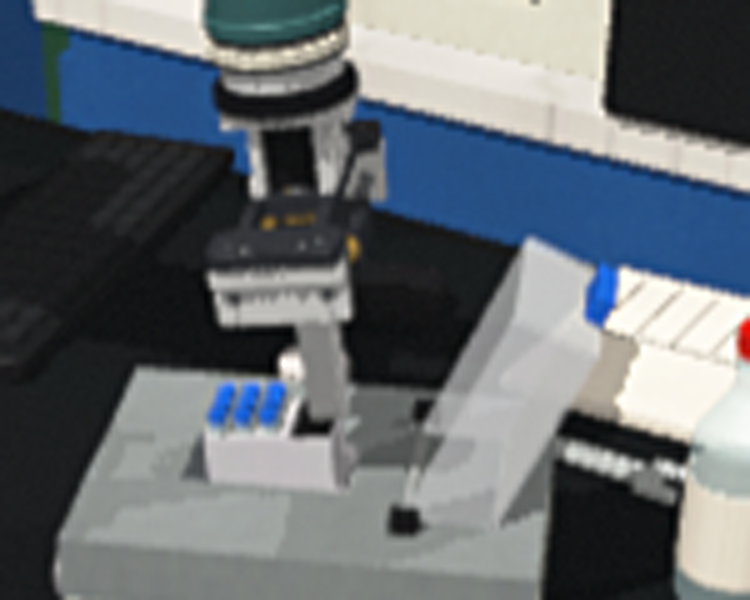

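The scene crop shows the shut fingertips over the pad at (325,415). The block has its tongue in the well and its pad end slightly raised, and the camera is well clear of the hood. I keep pressing.

>>> carry_out --motion "-0.002 0 0.01 0 0 0 0; -0.002 0 0.01 0 0 0 0; 0 0 0 0 0 0 0"

```text
time: 12.72
tool_pos: [0.47, 0.218, 0.1272]
ee_rot: [-3.141, -0.129, 0.434]
wrist_force: [1.7, 0.7, 3.2]
width: 0.0006
finger_force: 1.5
```

>>> carry_out --motion "-0.002 0 0.01 0 0 0 0; 0 0 0 0 0 0 0"

```text
time: 12.98
tool_pos: [0.4697, 0.2178, 0.1251]
ee_rot: [-3.141, -0.129, 0.434]
wrist_force: [3.1, 0.7, 3.8]
width: 0.0007
finger_force: 1.9
```

>>> carry_out --motion "-0.001 0 0.01 0 0 0 0; -0.001 0 0.01 0 0 0 0; 0 0 0 0 0 0 0"

```text
time: 13.35
tool_pos: [0.47, 0.218, 0.1247]
ee_rot: [-3.141, -0.131, 0.434]
wrist_force: [-3.0, -0.9, 16.5]
width: 0.0005
finger_force: 8.6
```

>>> carry_out --motion "-0.001 0 0.007 0 0 0 0; -0.001 0 0.007 0 0 0 0; 0 0 0 0 0 0 0"

```text
time: 13.72
tool_pos: [0.4701, 0.218, 0.1245]
ee_rot: [3.141, -0.133, 0.434]
wrist_force: [-8.4, -3.2, 26.4]
width: 0.0004
finger_force: 13.4
```

The pad is now stiff at 0.1245 m under 26 N, which is exactly the seated height. Next I measure the hood angle and the bottle behind it.

```bash
cat >> look.py <<'E'
def hp(th,x,z,y=0): # hood frame mm -> shaker local mm
    c,s=np.cos(th),np.sin(th); return [75+x*c+z*s,y,100-x*s+z*c]
E
python3 - <<'E'
from look import *
T,S=load('top0'),load('s4')
def cen(s,box):
    x,y,w,h=box;p=s['pixels'][y:y+h,x:x+w].astype(int);m=(p[:,:,2]-p[:,:,0]>70);ys,xs=np.nonzero(m);return np.array([xs.mean()+x,ys.mean()+y]),m.sum()
a=cen(T,(150,180,26,20));b=cen(S,(325,125,20,25));print(a,b)
for th in np.arange(1.7,2.05,.05):
    X=place(SH,[hp(th,-149,44)]);print(round(th,2),(proj(T,X)-a[0]).round(1),(proj(S,X)-b[0]).round(1),X[0].round(3))
cap=ray(T,[[129,167]],.18)[0];d=Ro.from_euler('z',-SH[2]).apply(cap-[SH[0],SH[1],0]);print('bottle',cap,d)
E
```

```text
(array([162.14765101, 189.03355705]), np.int64(149)) (array([335.39512195, 131.26829268]), np.int64(205))
1.7 [[ 4.8 14. ]] [[-14.   -1.4]] [0.569 0.264 0.242]
1.75 [[ 3.9 11.2]] [[-11.4  -0.1]] [0.576 0.267 0.239]
1.8 [[3.  8.6]] [[-9.   1.4]] [0.582 0.27  0.235]
1.85 [[2.2 6.1]] [[-6.6  3. ]] [0.588 0.273 0.231]
1.9 [[1.5 3.8]] [[-4.3  4.6]] [0.594 0.275 0.227]
1.95 [[0.9 1.6]] [[-2.1  6.4]] [0.6   0.278 0.222]
2.0 [[ 0.4 -0.5]] [[0.  8.3]] [0.605 0.28  0.217]
bottle [0.66255731 0.37039727 0.18      ] [0.26701106 0.05746382 0.18      ]
```

>>> carry_out --motion "0.025 0 -0.2 0 0 0 0; 0.03 0 -0.25 0 -0.02 0 0; 0.02 0 -0.25 0 -0.02 0 0; 0.01 0 -0.25 0 -0.02 0 0; 0 0 -0.2 0 0 0 0; 0 0 0 0 0 0 0"

```text
time: 14.48
tool_pos: [0.4684, 0.2171, 0.3511]
ee_rot: [-3.141, -0.004, 0.434]
wrist_force: [-0.8, 0.0, 0.3]
width: 0.0001
finger_force: 0.0
```

```bash
python3 - <<'E'
from look import *
s=snap('scene','s5');t=snap('top','t5');w=snap('wrist','w5')
c=lambda i,x,y,w,h,k:cv2.resize(cv2.imread(f'pics/{i}.png')[y:y+h,x:x+w],None,fx=k,fy=k,interpolation=cv2.INTER_CUBIC)
for L in ([-35,-23,124],[37,-23,124],[-35,23,124],[37,23,124]): print(L,proj(s,place(SH,[L])).round(1),((proj(s,place(SH,[L]))-[240,140])*7).round(0))
im=c('s5',240,140,70,60,7);cv2.imwrite('pics/z5.png',np.hstack([im,cv2.resize(cv2.imread('pics/w5.png')[200:,140:420],(300,236))[:420] if 0 else np.vstack([cv2.resize(cv2.imread('pics/t5.png')[200:310,160:255],(300,347)),np.zeros((73,300,3),np.uint8)])]))
c,R=now()
a,c,R=rows(c,R,place(SH,[[203,0,330]])[0],down(SH[2]),4,0);print(a)
a,c,R=rows(c,R,place(SH,[[203,0,200]])[0],down(SH[2]),3,0);print(a)
E
```

```text
[-35, -23, 124] [[256.5 168. ]] [[116. 196.]]
[37, -23, 124] [[281.9 170. ]] [[294. 210.]]
[-35, 23, 124] [[259.5 160.2]] [[136. 141.]]
[37, 23, 124] [[284.1 162.1]] [[309. 155.]]
0.222 0 0.019 -0 0 0 0; 0.222 0 0.02 -0 0.001 0 0; 0.222 0 0.02 -0 0 0 0; 0.222 0 0.019 -0.001 0.001 0 0
-0 -0 0.217 0 -0 0 0; -0 -0 0.217 0 -0 0 0; -0 -0.001 0.216 0 -0 0 0
```

View pics/z5.png

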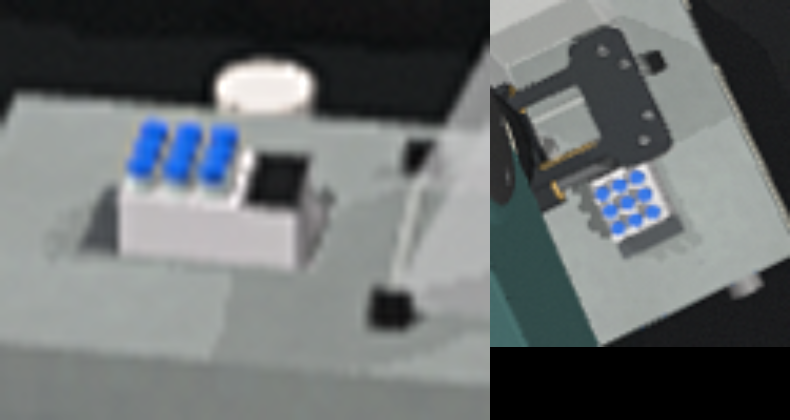

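The crop shows the block flat in the well. Its pad-end top corner is at (300,210), against a predicted seated (294,210), and its edges run parallel to the deck. Now the hood.

>>> carry_out --motion "0.222 0 0.019 0 0 0 0; 0.222 0 0.02 0 0 0 0; 0.222 0 0.02 0 0 0 0; 0.222 0 0.019 0 0 0 0; 0 0 0.217 0 0 0 0; 0 0 0.217 0 0 0 0; 0 0 0.216 0 0 0 0; 0 0 0 0 0 0 0; 0 0 0 0 0 0 0"

```text
time: 15.75
tool_pos: [0.6297, 0.2919, 0.2042]
ee_rot: [-3.141, -0.002, 0.434]
wrist_force: [0.5, -0.9, 1.0]
width: 0.0004
finger_force: 0.0
```

```bash
python3 - <<'E'
from look import *
c,R=now();print(c,readout.get_obs()['wrist_force'])
def path(ths,r,c,R):
    out=[]
    for th in ths:
        q=hp(th,-r,50);a,c,R=rows(c,R,place(SH,[[q[0]+8,0,q[2]]])[0],down(SH[2]),1,0);out.append(a)
    print('; '.join(out),'\n',c,Ro.from_euler('z',-SH[2]).apply(c-[SH[0],SH[1],0]));return c,R
c,R=path(np.linspace(1.9,1.2,7),132,c,R)
c,R=path(np.linspace(1.1,.1,10),132,c,R)
E
```

```text
[0.62971728 0.29191173 0.20420845] [ 0.46790026 -0.87253024  0.99909741]
-0.156 -0 -0.023 -0 -0.001 0 0; -0.067 -0 -0.049 -0 -0 0 0; -0.071 -0 -0.04 -0 -0 0 0; -0.076 -0 -0.032 -0 -0 0 0; -0.079 -0 -0.023 -0 -0 0 0; -0.081 -0 -0.014 -0 -0 0 0; -0.082 -0.001 -0.004 -0 -0 0 0 
 [0.51856235 0.24063642 0.2411372 ] [8.18581297e-02 9.81446040e-05 2.41137198e-01]
-0.071 0 0.004 -0 -0 0 0; -0.077 0 0.013 -0 -0 0 0; -0.076 0 0.021 -0 -0 0 0; -0.072 0 0.03 -0 -0 0 0; -0.069 0 0.037 -0 -0 0 0; -0.064 0 0.045 -0 -0 0 0; -0.059 0 0.052 -0 -0 0 0; -0.053 0 0.058 -0 -0 0 0; -0.046 0 0.063 -0 -0 0 0; -0.039 0 0.068 -0 -0 0 0 
 [0.40493216 0.18807921 0.16293106] [-4.33380341e-02  7.01408423e-05  1.62931062e-01]
```

>>> carry_out --motion "-0.078 0 -0.012 0 0 0 0; -0.078 0 -0.012 0 0 0 0; -0.067 0 -0.049 0 0 0 0; -0.071 0 -0.04 0 0 0 0; -0.076 0 -0.032 0 0 0 0; -0.079 0 -0.023 0 0 0 0; -0.081 0 -0.014 0 0 0 0; -0.082 0 -0.004 0 0 0 0; 0 0 0 0 0 0 0"

```text
time: 16.88
tool_pos: [0.5166, 0.2396, 0.24]
ee_rot: [-3.141, 0.001, 0.434]
wrist_force: [-0.9, 0.5, -0.2]
width: 0.0008
finger_force: 0.0
```

>>> carry_out --motion "-0.071 0 0.004 0 0 0 0; -0.077 0 0.013 0 0 0 0; -0.076 0 0.021 0 0 0 0; -0.072 0 0.03 0 0 0 0; -0.069 0 0.037 0 0 0 0; 0 0 0 0 0 0 0"

```text
time: 17.62
tool_pos: [0.4508, 0.2092, 0.2181]
ee_rot: [-3.141, 0.001, 0.434]
wrist_force: [0.2, 0.9, -0.1]
width: 0.0004
finger_force: 0.0
```

```bash
cat >> look.py <<'E'
def hood(f):
    out=[]
    for n in('scene','top'):
        s=snap(n,f+n);p=s['pixels'].astype(int);m=((p[:,:,2]-p[:,:,0]>70)&(p[:,:,0]<90)).astype(np.uint8)
        k,_,st,ce=cv2.connectedComponentsWithStats(m)
        P=lambda th:proj(s,place(SH,[hp(th,-149,44)]))[0]
        best=min(((np.linalg.norm(P(th)-ce[i]),round(th,2),st[i,4],ce[i].round(0).tolist()) for th in np.arange(-.02,2.05,.02) for i in range(1,k) if st[i,4]>15),key=lambda t:t[0]);out.append((n,best))
    print(out)
E
python3 -c "
from look import *
hood('h1')"
```

```text
[('scene', (np.float64(0.6245166048694767), np.float64(0.62), np.int32(70), [262.0, 132.0])), ('top', (np.float64(3.6486217034845763), np.float64(0.58), np.int32(44), [203.0, 269.0]))]
```

>>> carry_out --motion "-0.064 0 0.045 0 0 0 0; -0.059 0 0.052 0 0 0 0; -0.053 0 0.058 0 0 0 0; -0.046 0 0.063 0 0 0 0; -0.039 0 0.068 0 0 0 0; -0.01 0 0.025 0 0 0 0; 0 0 0.025 0 0 0 0; 0 0 0 0 0 0 0"

```text
time: 18.73
tool_pos: [0.4036, 0.1872, 0.1519]
ee_rot: [-3.141, -0.002, 0.434]
wrist_force: [-0.3, -0.2, -0.1]
width: 0.0005
finger_force: 0.0
```

>>> carry_out --motion "0 0 0.01 0 0 0 0; 0 0 0.01 0 0 0 0; 0 0 0 0 0 0 0"

```text
time: 19.1
tool_pos: [0.4038, 0.1873, 0.1502]
ee_rot: [-3.141, -0.004, 0.434]
wrist_force: [-2.6, -0.4, 7.1]
width: 0.001
finger_force: 3.8
```

>>> carry_out --motion "0 0 0.01 0 0 0 0; 0 0 0 0 0 0 0; 0 0 -0.1 0 0 0 0; 0 0 -0.25 0 0 0 0; 0 0 -0.25 0 0 0 0; -0.2 0 -0.2 0 0 0 0; -0.2 0 0 0 0 0 0; 0 0 0 0 0 0 0"

```text
time: 20.1
tool_pos: [0.3297, 0.153, 0.3076]
ee_rot: [3.142, -0.007, 0.433]
wrist_force: [-0.2, -1.1, 0.2]
width: 0.0004
finger_force: 0.0
```

```bash
python3 - <<'E'
from look import *
hood('h2')
c=lambda i,x,y,w,h,k:cv2.resize(cv2.imread(f'pics/{i}.png')[y:y+h,x:x+w],None,fx=k,fy=k,interpolation=cv2.INTER_CUBIC)
cv2.imwrite('pics/z6.png',np.hstack([c('h2scene',222,120,115,120,4),c('h2top',145,180,85,120,4)]))
E
```

```text
[('scene', (np.float64(0.8675050216539864), np.float64(0.02), np.int32(58), [244.0, 156.0])), ('top', (np.float64(0.8079740718438497), np.float64(0.02), np.int32(114), [213.0, 287.0]))]
```

View pics/z6.png

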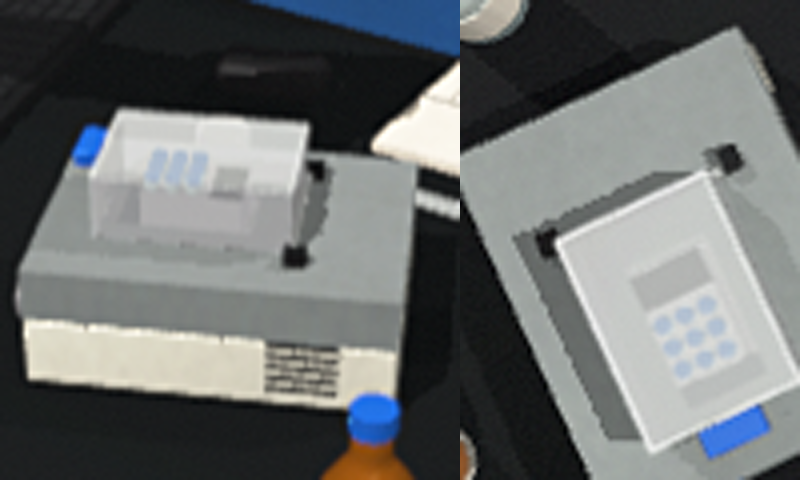

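The hood is shut flat over the seated block, with its tab at scene (244,156) and an angle of about 0. The arm is clear.

```bash
python3 -c "
from bench import robot
print(robot.close_job())"
```

```text
the job is handed in; nothing more can be done
None
```

I loaded the vial block into the well with its tongue under the lip, pressed it down flat past the catch, shut the clear hood over it, and handed the job in at about 20 s; the interface gave no verdict.

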